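# Set the jaguar mask's display slide in its notch

### The arm

A 6-joint arm with a two-finger parallel gripper is mounted at the origin on the work surface. World frame = base frame: x ahead of the robot, y to its left, z up, the work surface at z = 0. Lengths are in m, angles in rad, forces in N, time in s.
With the tool pointing down it reaches from about 0.225 to 0.875 m from the base axis. Payload 3.4 kg.
Tool frame: the origin (TCP) lies between the finger pads; the fingertips stand 8 mm ahead of it and the grasp point (between the pads) lies 11 mm behind it; z points along the fingers, y is the line along which they close (so a half turn about z gives the same grasp; the last joint's range is limited). The gripper opens to 85 mm and grips with 20 to 120 N. Pads are 22 mm wide; open, the fingers measure 114 mm over their backs; the gripper's body (76 mm by 85 mm) begins 54 mm behind the grasp point. The pads swing forward as they close: fully open they stand 13 mm farther back than shut.
Start: joints at [-1.426, 0.276, 1.505, -0, 1.361, -0.121], TCP at [0.151, -0.555, 0.239] pointing down, gripper open.
Joint ranges: [-2.89, 2.89], [-0.75, 2.08], [0.22, 2.7], [-1.18, 4.32], [0.11, 2.71], [-2.7, 2.7]. Speed limits (rad/s): [2.57, 2.57, 3.14, 3.14, 3.14, 3.14].

### API

Orientations are given as a unit quaternion [w, x, y, z].
In Python, from rig import manip, optics, finder gives the robot as it stands.
- The arm moves only by the tool servo_tool, never from a script. Its argument "increments" is a list of rows, each a list of 7 numbers: the shift along the tool's x, y, z in cm, then the turn, a rotation vector about the tool's x, y, z in degrees, then the closure, from -1 (fully open) to 1 (shut). In form: [[x, y, z, rx, ry, rz, gripper], ...]. A call has exactly 5 rows; each row shifts and turns the commanded pose from where the row before left it, along the tool's axes as they then stand; what a row does not reach is not made up. A row lasts 1/10 s, in which the tool goes at most 50 mm and 8.59 degrees, less where a joint would pass 70% of its speed; a pose out of reach is approached as far as the arm can. A call is refused whole if a number of a shift passes 5 or a number of a turn 8.59, either way. A call with a gripper value outside its range is refused whole. The fingers move at their own pace and stop on an object; "squeeze" is the grip in N (left out, the last holds). Time passes only in rows, so rows that do not move let the fingers close, or fill a call up. It gives the time, the measured TCP pose, the force, the opening and the grip force at its end, in the units of the state.
- manip.get_state(): the state, without advancing time (a new reading comes with each control period).
- optics.get_image(name): name is "scene" or "top"; returns the picture (384x512x3 uint8, red, green, blue); there is no depth.
- optics.get_calibration(name): a dict with "fov_y" (degrees; the focal length in pixels is half the picture's height over the tangent of half this angle, whatever the lens; pixels are square), "cx", "cy" (the principal point, pixels), "dist_coeffs" ([k1, k2, p1, p2, k3] as OpenCV has them; the pictures are not rectified), "world_to_cam" (4x4, takes a point from world to camera coordinates). Camera axes: x right, y down, z forward; pixel columns grow to the right and rows downward; lengths in m; the calibration is good to about 2 mm. A picture is of the moment at which its call begins. get_calibration takes no time and is no camera call.
- manip.sign_off(): hands the job in; it is judged then, once.
Trained networks look in the newest picture that a camera, given by its name, has taken for a name from the list of things; names that differ only in an ending like _2 or _b are one class to them, and where a whole thing is asked for, a point or a joint stands for the part that bears it (a point fixed in the world has none). Each returns a list of dicts, best first, with "p" (0 to 1); they miss things now and then, are a little off and sometimes report something else, mostly with a low value. They report only what shows in the picture. A call takes as long as a camera call.
- finder.silhouettes(label, camera): "region" (384x512 bool, what is visible of it) and "box" ([centre column, centre row, width, height] in pixels, round what is visible of it).
- finder.tip_of(label, camera): "at" ([column, row] in pixels: a listed point, or the origin of a listed thing).
The state is a dict: "clock": time; "qpos": joint angles; "qd": joint speeds; "effort": joint torques, N m; "position": TCP position; "ee_rot": TCP orientation; "contact_force": force on the tool from outside, world axes, zero at the start; "moment": the same for the moment, N m; "width": finger opening in m; "gripper_force": force on a finger pad.
Only numpy, scipy, OpenCV 4.12 (cv2) and the standard library are available. Lean on these libraries where they do the work, as an engineer would, in place of code of your own. Each camera call takes 0.05 s, during which the arm holds its last target. There are 200 camera calls.

### The job

Get the jaguar mask ready for the market day: press the cap of the pop-up stop fully down until it clicks home, then take the carriage by its wooden knob and slide it along the rods until its ball drops into the notch, without running out of the far side of the notch. Finish still gripping the knob with the carriage sitting still in the notch, because its clamp will be tightened from below while you hold it; do not bump the clay mask and leave the other figures where they stand.

Things in the scene. Friction and masses are not known exactly. Their poses are not given: they have to be found in the camera images.
- display_slide: Grey steel base plate, fixed, 225 x 370 x 12 mm; x from the robot's side to the customers' side, y along the two steel guide rods (10 mm thick, tops 26 mm above the cart top; end blocks 30 mm), z up. Origin on the cart top, between the rods at mid length; the plate spans x -140 to +85 mm, y -185 to +185 mm.
- carriage (a joint): Travel along the rods, m: 0 = parked at the -y end, grows towards +y; 0.200 = ball in the notch; 0.240 = end stop. Drag about 1.5 N. A sprung ball under it meets a ridge 10 mm before the notch (crest 5 mm before it, 6 to 8 N), then drops into the notch; an equal ridge lies beyond. Let go within 3 mm of the notch, it centres itself.
- carriage_top (a point): Centre of the carriage's top between the rods (under the mask), 41 mm above the cart top. The carriage is a dark steel plate 10 mm thick, x -100 to +75 mm of the slide, 80 mm long along y; it carries the knob and the mask and is stopped by the raised cap in its path.
- grip_knob: Dark wooden knob on the robot's side of the carriage: round, upright, 24 mm diameter (lowest 8 mm taper to 18 mm), 48 mm tall; origin at the centre of its foot, 41 mm above the cart top, at x = -80 mm of the slide, mid-length of the carriage. Grip it from above at any yaw; nothing else rises from the carriage within 70 mm of its axis.
- knob_mid (a point): Point on the knob's axis 28 mm above its foot (69 mm above the cart top), where to grip it.
- stop_cap (a joint): How far the stop's cap is pressed down, m: 0 = up (blocks the carriage), 0.013 = bottomed. Resistance climbs to about 10 to 12 N at around 4 mm; past about 8 mm a detent snaps it down to about 0.011 and keeps it down, under the carriage's path: that is home. Pressed less, it may spring back up.
- cap_top (a point): Centre of the top of the tin cap of the pop-up stop: round, 24 mm diameter, between the rods at x = -20, y = +12 mm of the slide. Its top is 40 mm above the cart top when up and 27 to 29 mm when pressed home. Press it straight down from above, with closed fingers.
- notch_point (a point): Fixed point where knob_mid stands when the carriage is in the notch: at x = -80, y = +70 mm of the slide, 69 mm above the cart top. A small upright brass bar (20 x 6 mm, top 22 mm above the cart top) on the plate's front lip, at x = -125 mm, marks the same y.
- jaguar_mask: Painted clay jaguar mask, 86 mm across, 35 mm thick, wired to the carriage on the customers' side of the knob, leaning face up at about 32 degrees; highest point about 105 mm above the cart top. Fragile. Origin at the centre of its back.
- black_goat: Bystander, loose: polished black clay goat, about 95 mm long, 80 mm high, standing on four legs; origin at the centre of its underside.
- duck_whistle: Bystander, loose: blue clay duck whistle, about 90 mm long, 66 mm high; origin at the centre of its underside.
- tin_star: Bystander, loose: flat tin star on a 30 x 36 mm foot, 65 mm high; origin at the centre of its underside.
- tin_rooster: Bystander, loose: flat tin rooster on a 30 x 36 mm foot, 55 mm high; origin at the centre of its underside. It stands 40 to 80 mm in front of the plate's front edge.
- clay_bull: Bystander, loose: terracotta bull, about 105 mm long, 65 mm high; origin at the centre of its underside.
- clay_pot: Bystander, loose: round terracotta pot, 60 mm wide, 52 mm high; origin at the centre of its underside.
- clay_bell: Bystander, loose: white clay bell, 52 mm wide, 62 mm high; origin at the centre of its underside.

How it is judged:
On the way, in this order (a step that is already met when the one before it is completed fails the run):
1. the stop's cap is pressed home (value of joint stop_cap above 0.01 m), for 0.2 s.
2. the carriage is in the notch (value of joint carriage between 0.197 and 0.203 m), for 0.2 s.
At the end, for the whole second after the job is handed in: The carriage is still and within 3 mm of the notch (joint 0.200), the stop's cap is down (more than 10 of 13 mm), and the fingers still grip the knob (over 2 N, grasp point within 25 mm of knob_mid, 15 mm horizontally) (all of step 2 and velocity of joint carriage between -0.004 and 0.004 m/s and value of joint stop_cap above 0.01 m and contact force between the fingers and grip_knob above 2 N and distance between the grasp point and knob_mid below 0.025 m and horizontal distance between the grasp point and knob_mid below 0.015 m); the arm keeps its last pose, push and grip.
It fails at once if the carriage ran out of the far side of the notch (more than 10 mm past it) (value of joint carriage above 0.21 m).
It fails at once if the clay mask was bumped (over 5 N) (contact force between any of the arm, the fingers and jaguar_mask above 5 N).
It fails at once if another figure was moved by over 20 mm or knocked over (distance of any of black_goat, duck_whistle, tin_star, tin_rooster, clay_bull, clay_pot, clay_bell from where it was at the start of the episode above 0.02 m or angle between any of black_goat, duck_whistle, tin_star, tin_rooster, clay_bull, clay_pot, clay_bell's own z axis and vertical above 0.5 rad).
It also fails if it takes over 54 s, if anything falls off the work surface, if the arm or the gripper's body presses on something with over 40 N, if the wrist force passes 120 N, or if a joint passes its speed limit or range.

## Working session

There is one attempt and no reset: what is moved stays moved. The work goes in short steps, Python scripts to look and compute and a tool call to move; the robot and the scene stay as the last step left them, time stands still between calls to the robot, and variables do not carry over. Pictures are saved under pics/ and viewed, at most 10 in all, crops included, and the job is handed in when it is done.

Besides the shell and the picture viewer there is one more tool, called as name(argument=value, ...), one argument or row to a line, values as JSON. servo_tool: Moves the arm, as the interface text tells. Its arguments: {"type":"object","properties":{"increments":{"type":"array","items":{"type":"array","items":{"type":"number"}}},"squeeze":{"type":"number"}},"required":["increments"]}

```bash
mkdir -p pics; cat > h.py <<'E'
import numpy as np, cv2
from rig import manip, optics, finder
def cal(n):
    c=optics.get_calibration(n); f=192/np.tan(np.radians(c["fov_y"])/2)
    K=np.array([[f,0,c["cx"]],[0,f,c["cy"]],[0,0,1.]])
    return K,np.array(c["dist_coeffs"],float),np.array(c["world_to_cam"],float)
def ray(n,px):
    K,d,T=cal(n); u=cv2.undistortPoints(np.array([[px]],float),K,d)[0,0]
    R=T[:3,:3]; return -R.T@T[:3,3], R.T@np.array([u[0],u[1],1])
def atz(n,px,z):
    o,v=ray(n,px); return o+v*(z-o[2])/v[2]
def proj(n,p):
    K,d,T=cal(n); return cv2.projectPoints(np.atleast_2d(np.array(p,float)),cv2.Rodrigues(T[:3,:3])[0],T[:3,3],K,d)[0][:,0]
E
python3 - <<'E'
from h import *
np.set_printoptions(precision=4,suppress=True)
ims=[]
Z=dict(display_slide=0,cap_top=.04,carriage_top=.041,knob_mid=.069,grip_knob=.041,notch_point=.069,jaguar_mask=.06,tin_rooster=0,tin_star=0,black_goat=.03,duck_whistle=0,clay_bull=.02,clay_pot=0,clay_bell=0)
for n in("scene","top"):
    im=optics.get_image(n); cv2.imwrite(f"pics/{n}0.png",im[:,:,::-1])
    for l,z in Z.items():
        r=finder.tip_of(l,n)
        for q in r[:2]: print(n,l,round(q["p"],2),np.array(q["at"]),atz(n,q["at"],z)[:2])
s=manip.get_state();print(s["clock"],s["position"],s["ee_rot"],s["width"])
E
```

```text
scene display_slide 0.86 [237.9 215.1] [0.594  0.0071]
scene display_slide 0.49 [235.6 156.6] [ 0.4444 -0.1367]
scene cap_top 0.42 [248.  197.8] [0.565  0.0147]
scene carriage_top 0.95 [212.2 180.3] [ 0.5766 -0.0886]
scene knob_mid 0.74 [235.8 158.8] [ 0.5063 -0.0744]
scene knob_mid 0.49 [244.6 199.5] [0.5935 0.0311]
scene grip_knob 0.7 [242.  163.2] [ 0.4862 -0.074 ]
scene notch_point 0.67 [282.4 190.3] [0.5191 0.0776]
scene tin_rooster 0.73 [297.7 173. ] [0.3912 0.0298]
scene tin_star 0.69 [217.9 267.1] [0.7272 0.0712]
scene black_goat 0.7 [176.7 236.4] [ 0.7403 -0.0351]
scene duck_whistle 0.7 [304.2 295.3] [0.6658 0.2483]
scene clay_bull 0.64 [179.4 148.9] [ 0.5323 -0.2577]
scene clay_pot 0.71 [373.9 235.6] [0.4474 0.2796]
scene clay_bell 0.55 [229.1 136. ] [ 0.3907 -0.2106]
top display_slide 0.63 [265.8 192.5] [ 0.5826 -0.0006]
top cap_top 0.67 [256.5 196.7] [0.564  0.0229]
top cap_top 0.29 [355.6 271.2] [ 0.3839 -0.2096]
top carriage_top 0.55 [302.4 190.1] [ 0.5796 -0.0885]
top grip_knob 0.64 [300.2 226.4] [ 0.491  -0.0811]
top notch_point 0.64 [235.4 215.2] [0.5143 0.0726]
top jaguar_mask 0.93 [304.8 173.9] [ 0.6153 -0.0934]
top tin_rooster 0.6 [258.1 266.4] [0.399  0.0197]
top tin_star 0.45 [237.2 139. ] [0.7236 0.0717]
top black_goat 0.7 [286.8 137.3] [ 0.7177 -0.054 ]
top duck_whistle 0.8 [168.8 164.8] [0.6558 0.246 ]
top duck_whistle 0.28 [233.4 216.3] [0.5225 0.0804]
top clay_bull 0.61 [373.3 217.5] [ 0.5145 -0.2635]
top clay_pot 0.58 [150.7 248.7] [0.4424 0.2839]
top clay_bell 0.84 [358.4 267.5] [ 0.3944 -0.2253]
top clay_bell 0.64 [287.5 137.4] [ 0.7274 -0.058 ]
1.5 [ 0.151  -0.5548  0.2393] [ 0.      0.9912  0.1325 -0.    ] 0.08533664220295568
```

```bash
python3 -c "
import cv2,numpy as np
a=cv2.imread('pics/scene0.png');b=cv2.imread('pics/top0.png')
cv2.imwrite('pics/both0.png',cv2.resize(np.hstack([a,b]),(800,300)))
cv2.imwrite('pics/top0b.png',cv2.resize(b,(800,600)))"
```

```text
(no output)
```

View pics/scene0.png

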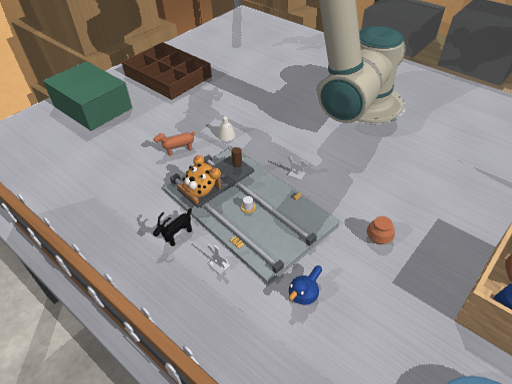

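View pics/top0b.png

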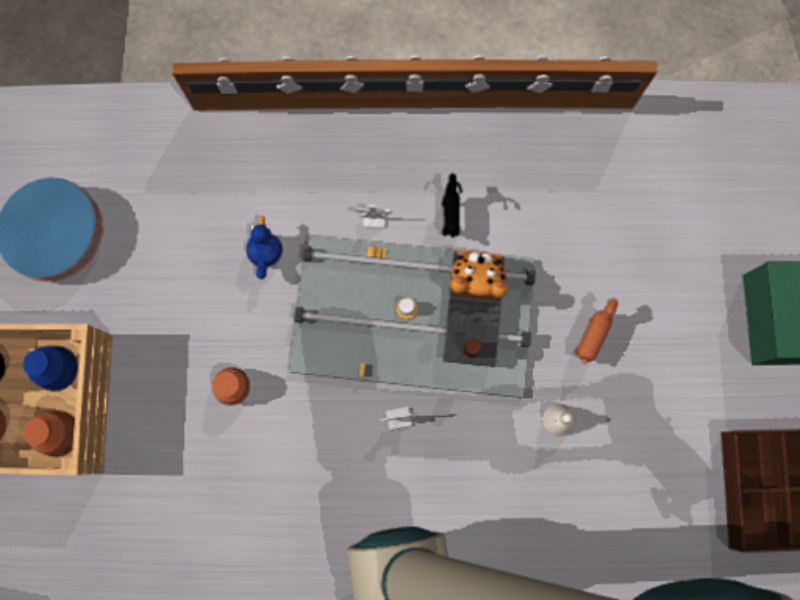

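The scene shows the slide at image centre (plate about 165–335 columns, cap at (248,200), knob at (237,157)). In the top view at 800 px the cap is at (407,306), the knob at (473,346) and the brass marker at (366,370). I'll fit the slide's pose from several features.

```bash
cat > fit.py <<'E'
from h import *
from scipy.optimize import least_squares
np.set_printoptions(precision=4,suppress=True)
top=lambda a:np.array(a)/1.5625
obs=[] # cam, px, slide xyz, sigma
for n in("scene","top"):
    optics.get_image(n)
    for l,p,s in(("display_slide",(0,0,0),3),("cap_top",(-.02,.012,.04),2),("carriage_top",(-0.0,-.13,.041),3),("knob_mid",(-.08,-.13,.069),2),("grip_knob",(-.08,-.13,.041),2),("notch_point",(-.08,.07,.069),3)):
        r=finder.tip_of(l,n)
        if r and r[0]["p"]>.4: obs.append((n,r[0]["at"],p,s,l))
    for l,p,s in(("cap_top",(-.02,.012,.034),3),("grip_knob",(-.08,-.13,.065),3)):
        r=finder.silhouettes(l,n)
        if r: print(n,l,r[0]["p"],r[0]["box"])
obs+=[("top",top(q),p,1.2,"corner") for q,p in(((304,235),(.085,.185,.012)),((290,373),(-.14,.185,.012)),((530,397),(-.14,-.185,.012)))]
obs+=[("top",top((407,306)),(-.02,.012,.04),1,"capv"),("top",top((473,345)),(-.08,-.13,.089),1.5,"knobtop"),("top",top((366,370)),(-.125,.07,.022),1.2,"brass"),
 ("scene",(248,201),(-.02,.012,.04),1.5,"capv"),("scene",(297,196),(-.125,.07,.022),1.2,"brass"),("scene",(236.5,150),(-.08,-.13,.089),1.5,"knobtop"),("scene",(338,221),(-.14,.185,.012),1.5,"corner"),("scene",(274,277),(.085,.185,.012),1.5,"corner")]
def W(v,p):
    c,s=np.cos(v[2]),np.sin(v[2]); return np.array([v[0]+c*p[0]-s*p[1],v[1]+s*p[0]+c*p[1],p[2]])
f=lambda v:np.concatenate([(proj(o[0],W(v,o[2]))[0]-o[1])/o[3] for o in obs])
r=least_squares(f,[.58,0,-.1],loss="soft_l1"); v=r.x
for o,e in zip(obs,f(v).reshape(-1,2)): print(o[0],o[4],e*o[3])
print(v,np.degrees(v[2])); np.save("v.npy",v)
for k,p in dict(cap=(-.02,.012,.04),knob=(-.08,-.13,.069),notch=(-.08,.07,.069)).items(): print(k,W(v,p))
s=manip.get_state(); R=cv2.Rodrigues(np.zeros(3))[0]
from scipy.spatial.transform import Rotation as Ro
R=Ro.from_quat(np.array(s["ee_rot"])[[1,2,3,0]]).as_matrix(); print("tool delta to cap(z.15) cm",R.T@(W(v,(-.02,.012,.15))-s["position"])*100,s["clock"])
E
python3 fit.py
```

```text
scene cap_top 0.54 [247.0, 204.1, 15.2, 14.9]
scene grip_knob 0.48 [237.9, 156.5, 6.6, 21.6]
top grip_knob 0.57 [288.6, 133.0, 15.9, 43.0]
scene display_slide [-0.1068 -2.5283]
scene cap_top [3.349  0.2301]
scene carriage_top [-7.4593 -5.3711]
scene knob_mid [-7.36   -8.9805]
scene grip_knob [-12.6587  -3.9213]
scene notch_point [3.9696 0.9553]
top display_slide [-24.6506  52.3485]
top carriage_top [16.3269 -0.0485]
top knob_mid [17.3751  3.5129]
top grip_knob [13.9935 -1.7357]
top notch_point [-0.2126 -1.2968]
top corner [-0.2312  0.0657]
top corner [-2.3387 -0.0832]
top corner [-4.559  -1.1936]
top capv [-2.0136 -0.9257]
top knobtop [15.1587  1.0825]
top brass [-3.7354 -0.2189]
scene capv [ 0.149  -1.6699]
scene brass [ 0.6639 -1.762 ]
scene knobtop [-10.9522  -7.2041]
scene corner [ 1.9891 -1.0406]
scene corner [-4.4146  3.8825]
[ 0.5871  0.0042 -0.0984] -5.6355465031455845
cap [0.5684 0.0181 0.04  ]
knob [ 0.4947 -0.1173  0.069 ]
notch [0.5143 0.0817 0.069 ]
tool delta to cap(z.15) cm [ 55.314  -44.3226   8.9292] 2.4
```

The fit's knob residuals (~15 px) say the carriage isn't parked at joint 0, so I'll make its position a free parameter.

```bash
sed -i 's/^obs=\[\].*/obs=[]; C="C"/; s/-\.13,/None,/g' fit.py
sed -i 's/    c,s=np.cos/    p=[v[3] if a is None else a for a in p]; c,s=np.cos/; s/\[.58,0,-.1\]/[.58,0,-.1,-.1]/; s/.*print("tool delta/#&/' fit.py
cat >> fit.py <<'E'
print("joint",v[3]+.13)
print("tool delta to cap(z.15) cm",R.T@(W(v,(-.02,.012,.15))-s["position"])*100,s["clock"])
E
python3 fit.py
```

```text
scene cap_top 0.65 [248.4, 203.9, 10.6, 15.2]
scene grip_knob 0.51 [238.8, 156.2, 12.0, 21.5]
top grip_knob 0.49 [302.9, 223.2, 11.7, 8.5]
scene display_slide [-2.7383 -0.5596]
scene cap_top [ 0.4566 -3.1272]
scene carriage_top [-2.1544  3.6221]
scene knob_mid [ 2.0164 -0.1331]
scene grip_knob [-3.4702  1.2459]
scene notch_point [0.3339 1.4795]
top display_slide [0.6538 2.6113]
top cap_top [-114.8327  -22.8763]
top carriage_top [36.4929 -0.7042]
top knob_mid [-0.5168  2.9304]
top notch_point [ 0.6443 -0.5417]
top corner [1.2471 0.9013]
top corner [-0.4032  0.8675]
top corner [-2.5175 -0.9167]
top capv [-0.2127 -0.3163]
top knobtop [-1.0169 -0.1209]
top brass [-1.7605  0.5263]
scene capv [-0.8434 -2.9272]
scene brass [-0.5094 -3.1163]
scene knobtop [-0.5373 -0.3749]
scene corner [ 0.732 -2.683]
scene corner [-5.1901  2.0796]
[ 0.5856 -0.0001 -0.094  -0.0881] -5.384091733120068
cap [0.5668 0.0138 0.04  ]
knob [ 0.4977 -0.0802  0.069 ]
notch [0.5125 0.0771 0.069 ]
joint 0.04194181935360901
tool delta to cap(z.15) cm [41.5772 56.8603 -8.9336] 3.3
```

servo_tool(
  increments=[
    [3.6,-2.9,0,0,0,0,1],
    [3.6,-2.9,0,0,0,0,1],
    [3.6,-2.9,0,0,0,0,1],
    [3.6,-2.9,0,0,0,0,1],
    [3.6,-2.9,0,0,0,0,1],
  ],
  squeeze=40,
)

```text
clock: 3.8
position: [0.2874, -0.3661, 0.2395]
ee_rot: [0.0, 0.991, 0.132, 0.0]
contact_force: [1.3, 0.1, -0.5]
width: 0.0124
gripper_force: 0.0
```

servo_tool(
  increments=[
    [3.6,-2.9,0,0,0,0,1],
    [3.6,-2.9,0,0,0,0,1],
    [3.6,-2.9,0,0,0,0,1],
    [3.6,-2.9,0,0,0,0,1],
    [3.6,-2.9,0,0,0,0,1],
  ],
)

```text
clock: 4.3
position: [0.4231, -0.1788, 0.2396]
ee_rot: [0.0, 0.991, 0.132, 0.0]
contact_force: [0.6, -0.8, -0.7]
width: 0.0002
gripper_force: 0.0
```

servo_tool(
  increments=[
    [3.6,-2.9,1,0,0,0,1],
    [3.6,-2.9,1,0,0,0,1],
    [3.6,-2.9,1,0,0,0,1],
    [3.6,-2.9,1,0,0,0,1],
    [0,0,0,0,0,6.9,1],
  ],
)

```text
clock: 4.8
position: [0.533, -0.026, 0.1978]
ee_rot: [-0.001, 0.997, 0.074, 0.0]
contact_force: [-0.1, -1.3, -0.2]
width: -0.0001
gripper_force: 0.0
```

servo_tool(
  increments=[
    [0,0,1,0,0,6.9,1],
    [0,0,1,0,0,6.8,1],
    [0,0,1,0,0,0,1],
    [0,0,0,0,0,0,1],
    [0,0,0,0,0,0,1],
  ],
)

```text
clock: 5.3
position: [0.5307, -0.0308, 0.1693]
ee_rot: [0.0, 0.999, -0.046, -0.0]
contact_force: [0.1, -0.1, 0.5]
width: 0.0002
gripper_force: 0.0
```

servo_tool(
  increments=[
    [1.1,-1.6,2,0,0,0,1],
    [1.1,-1.6,2,0,0,0,1],
    [1.0,-1.6,2,0,0,0,1],
    [0,0,2,0,0,0,1],
    [0,0,1.4,0,0,0,1],
  ],
)

```text
clock: 5.8
position: [0.5674, 0.0144, 0.0746]
ee_rot: [0.0, 0.999, -0.046, -0.0]
contact_force: [-0.8, 0.2, -0.3]
width: 0.0001
gripper_force: 0.0
```

```bash
python3 - <<'E'
from h import *
a=optics.get_image("scene")[:,:,::-1]; b=optics.get_image("top")[:,:,::-1]
s=manip.get_state();print(s["position"])
print(proj("scene",[s["position"]-np.array([0,0,.008])]),proj("top",[s["position"]-np.array([0,0,.008])]))
c=lambda i,x,y:cv2.resize(i[y:y+120,x:x+80],(400,600),interpolation=cv2.INTER_CUBIC)
cv2.imwrite("pics/c1.png",np.hstack([c(a,208,110),c(b,220,140)]))
E
```

```text
[0.56599693 0.01416261 0.07388595]
[[247.12300672 190.03364945]] [[260.21825254 193.70695408]]
```

View pics/c1.png

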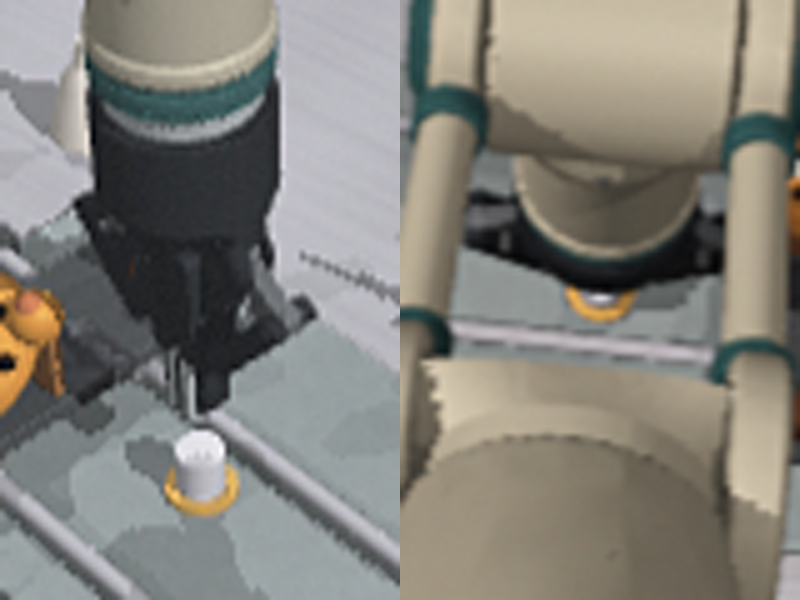

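The fingertips sit right over the cap: cap top at crop (200,443), tips at (205,405), consistent with the projection. Pressing.

servo_tool(
  increments=[
    [0,0,1.2,0,0,0,1],
    [0,0,1.0,0,0,0,1],
    [0,0,0.5,0,0,0,1],
    [0,0,0.3,0,0,0,1],
    [0,0,0.3,0,0,0,1],
  ],
)

```text
clock: 6.4
position: [0.5669, 0.0139, 0.0439]
ee_rot: [0.0, 0.999, -0.047, -0.0]
contact_force: [-5.3, 0.0, 12.9]
width: 0.0002
gripper_force: 5.5
```

servo_tool(
  increments=[
    [0,0,0.3,0,0,0,1],
    [0,0,0.3,0,0,0,1],
    [0,0,0.3,0,0,0,1],
    [0,0,0.2,0,0,0,1],
    [0,0,0,0,0,0,1],
  ],
)

```text
clock: 6.9
position: [0.5674, 0.014, 0.0349]
ee_rot: [0.0, 0.999, -0.047, 0.001]
contact_force: [-7.0, -0.1, 24.5]
width: 0.0001
gripper_force: 12.7
```

servo_tool(
  increments=[
    [0,0,0,0,0,0,1],
    [0,0,0,0,0,0,1],
    [0,0,-2,0,0,0,1],
    [0,0,-3.5,0,0,0,1],
    [0,0,-3.5,0,0,0,1],
  ],
)

```text
clock: 7.4
position: [0.5667, 0.0141, 0.1217]
ee_rot: [-0.0, 0.999, -0.047, -0.001]
contact_force: [1.2, -0.2, -0.4]
width: -0.0001
gripper_force: 0.0
```

servo_tool(
  increments=[
    [0,0,-3.5,0,0,0,1],
    [0,0,-2,0,0,0,1],
    [-3,0,0,0,0,0,-1],
    [-3,0,0,0,0,0,-1],
    [0,0,0,0,0,0,-1],
  ],
)

```text
clock: 7.9
position: [0.5031, 0.0203, 0.176]
ee_rot: [-0.0, 0.999, -0.047, -0.002]
contact_force: [0.2, -0.3, -0.2]
width: 0.0433
gripper_force: 0.0
```

```bash
python3 - <<'E'
from h import *
np.set_printoptions(precision=4,suppress=True)
a=optics.get_image("scene")[:,:,::-1]; s=manip.get_state();print(s["position"],s["clock"],s["contact_force"])
v=np.load("v.npy"); print(v)
for l in("knob_mid","grip_knob"):print(l,[(round(q["p"],2),q["at"],atz("scene",q["at"],.069 if l[0]=="k" else .041)) for q in finder.tip_of(l,"scene")[:2]])
cv2.imwrite("pics/c2.png",cv2.resize(a[110:260,170:370],(800,600),interpolation=cv2.INTER_CUBIC))
E
```

```text
[0.5058 0.0199 0.1763] 7.95 [ 0.4603 -1.1324 -0.3452]
[ 0.5856 -0.0001 -0.094  -0.0881]
knob_mid [(0.58, [234.0, 157.1], array([ 0.5045, -0.082 ,  0.069 ]))]
grip_knob [(0.62, [238.6, 160.5], array([ 0.4841, -0.0873,  0.041 ]))]
```

View pics/c2.png

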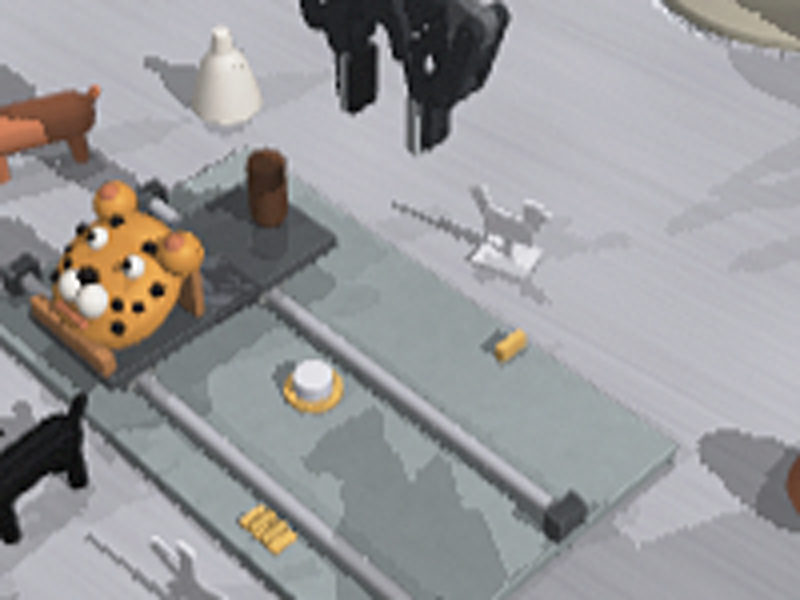

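The cap shows as a short stub at crop (313,380), so it is home. The knob axis is around (267,190) and the fingers are open well above. Moving over the knob.

servo_tool(
  increments=[
    [0.2,2.5,0,0,0,0,-1],
    [0,2.5,0,0,0,0,-1],
    [0,2.5,0,0,0,0,-1],
    [0,2.5,0,0,0,0,-1],
    [0,0,2,0,0,0,-1],
  ],
)

```text
clock: 8.55
position: [0.5037, -0.084, 0.1581]
ee_rot: [0.002, 0.999, -0.048, 0.004]
contact_force: [0.1, 0.5, 0.1]
width: 0.0858
gripper_force: 0.0
```

```bash
python3 - <<'E'
from h import *
np.set_printoptions(precision=4,suppress=True)
a=optics.get_image("scene")[:,:,::-1]; b=optics.get_image("top")[:,:,::-1]
s=manip.get_state();print(s["position"],s["width"])
for d in(.008,):print(proj("scene",[s["position"]-np.array([0,0,d])]),proj("scene",[.4977,-.0802,.089]),proj("scene",[s["position"][0],s["position"][1],.089]))
c=lambda i,x,y:cv2.resize(i[y:y+120,x:x+80],(400,600),interpolation=cv2.INTER_CUBIC)
cv2.imwrite("pics/c3.png",np.hstack([c(a,190,90),c(b,262,150)]))
E
```

```text
[ 0.4996 -0.0807  0.1543] 0.0857388796780367
[[233.8703 130.7058]] [[235.9697 149.628 ]] [[235.2769 149.9307]]
```

View pics/c3.png

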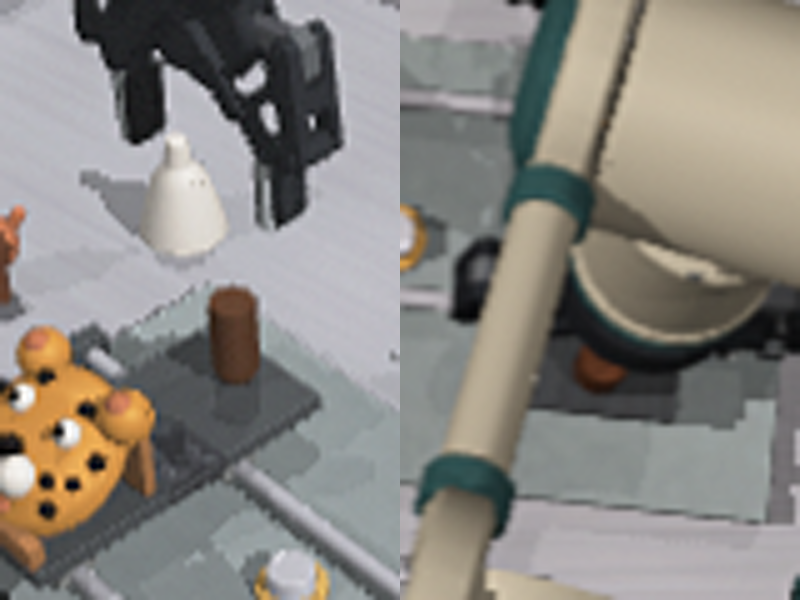

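The knob top at crop (233,295), i.e. pixel (236.6,149), matches the gripper axis projected at (235.3,149.9). I'll descend and grip.

servo_tool(
  increments=[
    [-0.2,0,2,0,0,0,-1],
    [0,0,2,0,0,0,-1],
    [0,0,2,0,0,0,-1],
    [0,0,2,0,0,0,-1],
    [0,0,1.6,0,0,0,-1],
  ],
)

```text
clock: 9.15
position: [0.4988, -0.0796, 0.0595]
ee_rot: [-0.0, 0.999, -0.046, 0.0]
contact_force: [0.3, 0.1, -0.3]
width: 0.0852
gripper_force: 0.0
```

servo_tool(
  increments=[
    [0,0,0,0,0,0,-1],
    [0,0,0,0,0,0,0],
    [0,0,0,0,0,0,0],
    [0,0,0,0,0,0,0.4],
    [0,0,0,0,0,0,0.4],
  ],
)

```text
clock: 9.65
position: [0.4985, -0.0801, 0.0611]
ee_rot: [0.0, 0.999, -0.047, 0.001]
contact_force: [-1.0, -6.5, 3.9]
width: 0.0283
gripper_force: 4.6
```

servo_tool(
  increments=[
    [0,0,0,0,0,0,1],
    [0,0,0,0,0,0,1],
    [0,0,0,0,0,0,1],
    [0,0,0,0,0,0,1],
    [0,0,0,0,0,0,1],
  ],
)

```text
clock: 10.15
position: [0.4986, -0.0802, 0.0612]
ee_rot: [0.0, 0.999, -0.047, 0.001]
contact_force: [-0.2, -0.0, 6.4]
width: 0.0228
gripper_force: 39.2
```

servo_tool(
  increments=[
    [0,-1,0,0,0,0,1],
    [0,-1.5,0,0,0,0,1],
    [0,-1.5,0,0,0,0,1],
    [0,-1.5,0,0,0,0,1],
    [0,-1,0,0,0,0,1],
  ],
)

```text
clock: 10.65
position: [0.506, -0.0146, 0.0612]
ee_rot: [0.0, 0.999, -0.046, 0.002]
contact_force: [1.9, -2.3, 5.6]
width: 0.0231
gripper_force: 39.3
```

servo_tool(
  increments=[
    [0,-1.5,0,0,0,0,1],
    [0,-1.5,0,0,0,0,1],
    [0,-1.5,0,0,0,0,1],
    [0,-1.5,0,0,0,0,1],
    [0,-0.5,0,0,0,0,1],
  ],
)

```text
clock: 11.15
position: [0.5135, 0.0509, 0.0612]
ee_rot: [-0.0, 0.999, -0.046, 0.003]
contact_force: [5.2, -2.7, 3.9]
width: 0.0228
gripper_force: 39.4
```

```bash
python3 - <<'E'
from h import *
np.set_printoptions(precision=4,suppress=True)
for n in("scene","top"):
    a=optics.get_image(n)[:,:,::-1]
    for l in("notch_point","knob_mid","carriage_top"): print(n,l,[(round(q["p"],2),q["at"],atz(n,q["at"],.041 if l[0]=="c" else .069)[:2]) for q in finder.tip_of(l,n)[:2]])
    if n=="scene":cv2.imwrite("pics/c4.png",cv2.resize(a[110:260,170:370],(800,600),interpolation=cv2.INTER_CUBIC))
s=manip.get_state();p=s["position"];print(p,s["contact_force"],s["width"])
v=np.load("v.npy");c,q=np.cos(v[2]),np.sin(v[2]);d=p-np.array([v[0],v[1],0]);print("slide xy",c*d[0]+q*d[1],-q*d[0]+c*d[1])
E
```

```text
scene notch_point [(0.62, [282.8, 186.7], array([0.5096, 0.0714]))]
scene knob_mid [(0.58, [274.6, 186.2], array([0.52  , 0.0562])), (0.35, [178.5, 151.1], array([ 0.5745, -0.2035]))]
scene carriage_top [(0.74, [248.2, 206.7], array([0.586 , 0.0337]))]
top notch_point [(0.55, [233.3, 217.2], array([0.5096, 0.0775]))]
top knob_mid []
top carriage_top []
[0.5134 0.0506 0.0612] [6.5847 0.7316 4.3826] 0.023016847342480308
slide xy -0.07660380649239867 0.04363369890609059
```

View pics/c4.png

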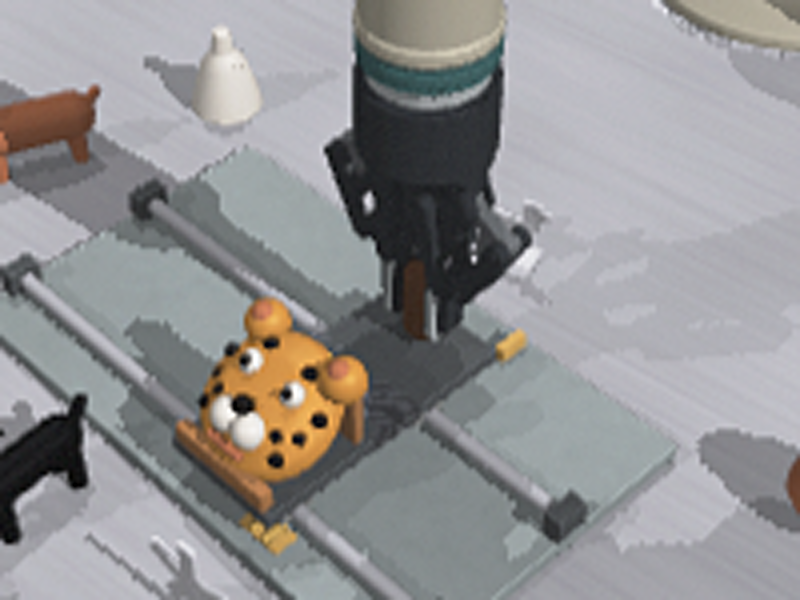

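The carriage is past the pressed cap and 20–25 mm short of the notch: knob at crop (413,300), marker at (512,345). Creeping now and watching the force.

servo_tool(
  increments=[
    [0.05,-0.3,0,0,0,0,1],
    [0.03,-0.3,0,0,0,0,1],
    [0,-0.2,0,0,0,0,1],
    [0,-0.2,0,0,0,0,1],
    [0,-0.2,0,0,0,0,1],
  ],
)

```text
clock: 12.05
position: [0.5147, 0.0617, 0.0612]
ee_rot: [0.0, 0.999, -0.047, 0.003]
contact_force: [3.9, -3.3, 6.6]
width: 0.0231
gripper_force: 39.5
```

servo_tool(
  increments=[
    [0,-0.1,0,0,0,0,1],
    [0,-0.1,0,0,0,0,1],
    [0,-0.1,0,0,0,0,1],
    [0,-0.1,0,0,0,0,1],
    [0,0,0,0,0,0,1],
  ],
)

```text
clock: 12.55
position: [0.5152, 0.0658, 0.0612]
ee_rot: [0.0, 0.999, -0.047, 0.003]
contact_force: [4.6, -0.9, 4.9]
width: 0.023
gripper_force: 39.5
```

servo_tool(
  increments=[
    [0,-0.1,0,0,0,0,1],
    [0,-0.1,0,0,0,0,1],
    [0,0,0,0,0,0,1],
    [0,0,0,0,0,0,1],
    [0,0,0,0,0,0,1],
  ],
)

```text
clock: 13.05
position: [0.5154, 0.0678, 0.0612]
ee_rot: [0.0, 0.999, -0.047, 0.003]
contact_force: [4.4, -2.5, 4.9]
width: 0.023
gripper_force: 39.5
```

servo_tool(
  increments=[
    [0,-0.1,0,0,0,0,1],
    [0,-0.1,0,0,0,0,1],
    [0,0,0,0,0,0,1],
    [0,0,0,0,0,0,1],
    [0,0,0,0,0,0,1],
  ],
)

```text
clock: 13.55
position: [0.5156, 0.0697, 0.0612]
ee_rot: [0.0, 0.999, -0.047, 0.003]
contact_force: [5.6, -1.2, 4.8]
width: 0.0229
gripper_force: 39.5
```

servo_tool(
  increments=[
    [0,-0.1,0,0,0,0,1],
    [0,-0.1,0,0,0,0,1],
    [0,0,0,0,0,0,1],
    [0,0,0,0,0,0,1],
    [0,0,0,0,0,0,1],
  ],
)

```text
clock: 14.05
position: [0.5156, 0.0704, 0.0612]
ee_rot: [0.001, 0.999, -0.046, 0.003]
contact_force: [4.4, -6.4, 5.8]
width: 0.0229
gripper_force: 39.6
```

servo_tool(
  increments=[
    [0,-0.1,0,0,0,0,1],
    [0,0,0,0,0,0,1],
    [0,0,0,0,0,0,1],
    [0,0,0,0,0,0,1],
    [0,0,0,0,0,0,1],
  ],
)

```text
clock: 14.55
position: [0.5157, 0.0707, 0.0612]
ee_rot: [0.002, 0.999, -0.046, 0.003]
contact_force: [4.3, -8.8, 6.2]
width: 0.0233
gripper_force: 39.8
```

servo_tool(
  increments=[
    [0,-0.1,0,0,0,0,1],
    [0,0,0,0,0,0,1],
    [0,0,0,0,0,0,1],
    [0,0,0,0,0,0,1],
    [0,0,0,0,0,0,1],
  ],
)

```text
clock: 15.05
position: [0.5157, 0.0709, 0.0612]
ee_rot: [0.003, 0.999, -0.046, 0.003]
contact_force: [5.1, -10.8, 5.4]
width: 0.0231
gripper_force: 40.0
```

servo_tool(
  increments=[
    [0,-0.1,0,0,0,0,1],
    [0,0,0,0,0,0,1],
    [0,0,0,0,0,0,1],
    [0,0,0,0,0,0,1],
    [0,0,0,0,0,0,1],
  ],
)

```text
clock: 15.55
position: [0.5158, 0.0713, 0.0612]
ee_rot: [0.003, 0.999, -0.046, 0.003]
contact_force: [3.2, -13.6, 6.6]
width: 0.0232
gripper_force: 40.2
```

Force is higher than the stated ridge; I'll look before pushing further.

```bash
python3 - <<'E'
from h import *
np.set_printoptions(precision=4,suppress=True)
a=optics.get_image("scene")[:,:,::-1]; s=manip.get_state()
print(s["position"],s["contact_force"],s["moment"],s["width"],s["clock"])
for l in("notch_point","knob_mid","stop_cap","carriage_top"): print(l,[(round(q["p"],2),q["at"]) for q in finder.tip_of(l,"scene")[:2]])
p=s["position"];print(proj("scene",[[p[0],p[1],.069],[p[0],p[1],.041]]))
cv2.imwrite("pics/c5.png",cv2.resize(a[145:245,220:340],(720,600),interpolation=cv2.INTER_CUBIC))
E
```

```text
[0.5157 0.0713 0.0612] [  3.963  -12.2597   5.6689] [-1.8309 -0.5944 -0.0412] 0.02274676239009547 15.6
notch_point [(0.58, [284.3, 188.4])]
knob_mid [(0.69, [228.8, 135.7]), (0.42, [280.4, 191.9])]Traceback (most recent call last):
  File "<stdin>", line 5, in <module>
ValueError: it knows: black_goat, cap_top, carriage_top, clay_bell, clay_bull, clay_pot, display_slide, duck_whistle, grip_knob, jaguar_mask, knob_mid, notch_point, tin_rooster, tin_star
```

```bash
python3 - <<'E'
from h import *
np.set_printoptions(precision=4,suppress=True)
a=optics.get_image("scene")[:,:,::-1]; s=manip.get_state()
p=s["position"];print(proj("scene",[[p[0],p[1],.069],[p[0],p[1],.041]]))
cv2.imwrite("pics/c5.png",cv2.resize(a[145:245,220:340],(720,600),interpolation=cv2.INTER_CUBIC))
E
```

```text
[[281.0849 188.199 ]
 [280.7993 196.8077]]
```

View pics/c5.png

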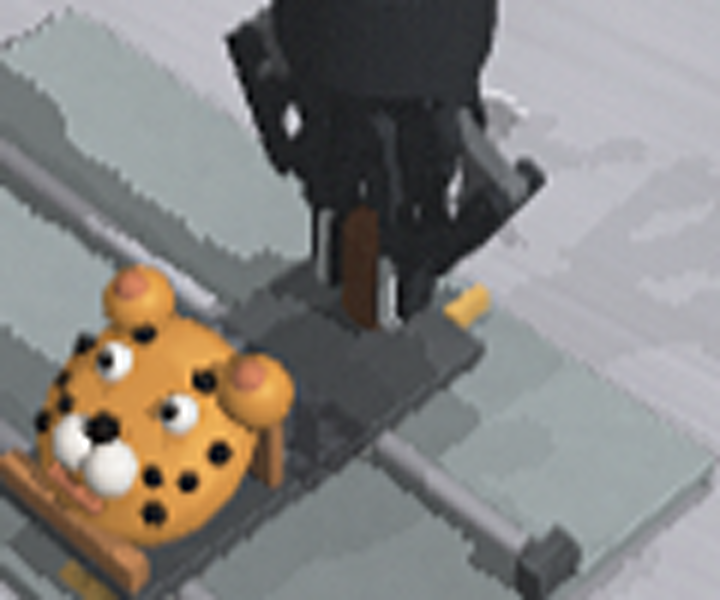

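The knob is still several mm short of the marker line, nothing else touches; it's on the ridge and creeping. Continue in small steps.

servo_tool(
  increments=[
    [0.05,-0.1,0,0,0,0,1],
    [0,0,0,0,0,0,1],
    [0,0,0,0,0,0,1],
    [0,0,0,0,0,0,1],
    [0,0,0,0,0,0,1],
  ],
)

```text
clock: 16.25
position: [0.5159, 0.0726, 0.0612]
ee_rot: [0.003, 0.999, -0.046, 0.002]
contact_force: [3.3, -11.9, 6.8]
width: 0.0228
gripper_force: 40.1
```

servo_tool(
  increments=[
    [0.03,-0.1,0,0,0,0,1],
    [0,0,0,0,0,0,1],
    [0,0,0,0,0,0,1],
    [0,0,0,0,0,0,1],
    [0,0,0,0,0,0,1],
  ],
)

```text
clock: 16.75
position: [0.5163, 0.0758, 0.0612]
ee_rot: [0.001, 0.999, -0.046, 0.002]
contact_force: [3.8, -4.9, 6.8]
width: 0.0232
gripper_force: 39.8
```

servo_tool(
  increments=[
    [0,-0.1,0,0,0,0,1],
    [0,0,0,0,0,0,1],
    [0,0,0,0,0,0,1],
    [0,0,0,0,0,0,1],
    [0,0,0,0,0,0,1],
  ],
)

```text
clock: 17.25
position: [0.5165, 0.0779, 0.0612]
ee_rot: [-0.0, 0.999, -0.047, 0.002]
contact_force: [4.1, -0.9, 5.6]
width: 0.0232
gripper_force: 39.7
```

servo_tool(
  increments=[
    [0,-0.1,0,0,0,0,1],
    [0,0,0,0,0,0,1],
    [0,0,0,0,0,0,1],
    [0,0,0,0,0,0,1],
    [0,0,0,0,0,0,1],
  ],
)

```text
clock: 17.75
position: [0.5166, 0.0788, 0.0612]
ee_rot: [-0.0, 0.999, -0.047, 0.002]
contact_force: [4.3, -0.7, 6.1]
width: 0.0226
gripper_force: 39.7
```

servo_tool(
  increments=[
    [0,-0.1,0,0,0,0,1],
    [0,0,0,0,0,0,1],
    [0,0,0,0,0,0,1],
    [0,0,0,0,0,0,1],
    [0,0,0,0,0,0,1],
  ],
)

```text
clock: 18.25
position: [0.5167, 0.0796, 0.0612]
ee_rot: [0.0, 0.999, -0.047, 0.002]
contact_force: [3.9, -1.9, 6.7]
width: 0.0231
gripper_force: 39.7
```

servo_tool(
  increments=[
    [0,-0.1,0,0,0,0,1],
    [0,0,0,0,0,0,1],
    [0,0,0,0,0,0,1],
    [0,0,0,0,0,0,1],
    [0,0,0,0,0,0,1],
  ],
)

```text
clock: 18.75
position: [0.5168, 0.08, 0.0612]
ee_rot: [0.001, 0.999, -0.046, 0.002]
contact_force: [4.3, -4.0, 6.2]
width: 0.0229
gripper_force: 39.7
```

```bash
python3 - <<'E'
from h import *
np.set_printoptions(precision=4,suppress=True)
F=[];P=[]
for i in range(6):
    a=optics.get_image("scene"); s=manip.get_state(); F.append(s["contact_force"]);P.append(s["position"])
print(np.mean(F,0),np.mean(P,0),s["clock"])
for n,px in(("top",np.array((366,370))/1.5625),("scene",(298,195.8))):print(atz(n,px,.022))
E
```

```text
[ 3.8342 -3.9326  6.8556] [0.5168 0.08   0.0612] 19.05
[0.469  0.0771 0.022 ]
[0.4732 0.0898 0.022 ]
```

Force minimum then rising again centres the notch at y≈0.0795 (peak at about 0.072, crest about 0.075). I'll relax the command by 1 mm and hold.

servo_tool(
  increments=[
    [0,0.1,0,0,0,0,1],
    [0,0,0,0,0,0,1],
    [0,0,0,0,0,0,1],
    [0,0,0,0,0,0,1],
    [0,0,0,0,0,0,1],
  ],
)

```text
clock: 19.55
position: [0.5167, 0.0797, 0.0612]
ee_rot: [-0.0, 0.999, -0.047, 0.002]
contact_force: [4.1, -0.9, 6.8]
width: 0.023
gripper_force: 39.7
```

```bash
python3 - <<'E'
from h import *
np.set_printoptions(precision=4,suppress=True)
F=[];P=[]
for i in range(5):
    a=optics.get_image("scene"); s=manip.get_state(); F.append(s["contact_force"]);P.append(s["position"])
print(np.mean(F,0),np.mean(P,0),np.ptp(P,0),s["clock"],s["width"],s["gripper_force"])
cv2.imwrite("pics/c6.png",cv2.resize(a[110:260,170:370,::-1],(800,600),interpolation=cv2.INTER_CUBIC))
E
```

```text
[ 3.9062 -1.9295  6.1998] [0.5167 0.0797 0.0612] [0.0001 0.     0.    ] 19.8 0.022630211617108514 39.713585218414664
```

View pics/c6.png

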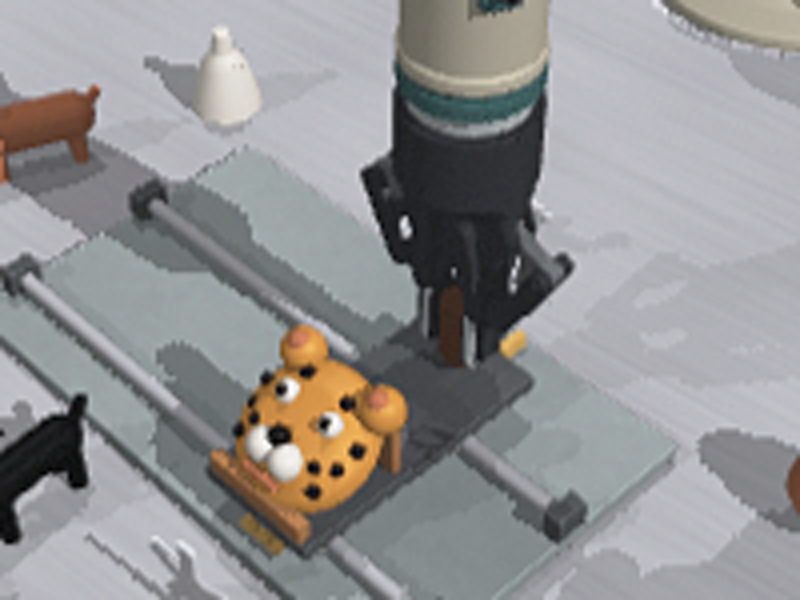

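The carriage's mid-length lines up with the brass marker: front-edge midpoint at crop (480,345), marker (513,343) shifted along x lands on it. The knob is held and nothing else has moved. Handing in.

```bash
python3 -c "
from rig import manip
print(manip.sign_off())"
```

```text
the job is handed in; nothing more can be done
None
```

I handed the job in with the cap pressed home and the carriage still in the notch by force readings and the last picture. The knob was gripped at about 40 N and I saw no contact with the mask or the other figures, but the hand-in returned no verdict.

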